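# Set the bearing cap of a loaded test stand

### The job

First hang the test weight by its eye on the stand's hook and let go of it. Then screw the knurled bearing cap on top of the post fully down (clockwise) until it bottoms out, back it off a quarter turn, and finish while still holding the cap between the fingers at that setting. Leave the weight hanging and the other things on the bench undisturbed.

Things in the scene. Friction and masses are not known exactly. Their poses are not given: they have to be found in the camera images.
- stand: Fixed steel and aluminium test stand, 130 x 170 mm base plate 12 mm thick. Origin: on the table, on the axis of its upright post (30 mm thick), z up. A fixed 8 mm round bar (the jib) leaves the post along the stand's -y at 156 mm height, drops 30 mm between 95 and 115 mm from the post axis, runs level from 115 to 145 mm and ends in an upturned tip at 156 mm from the axis: that is the hook. It is open towards the stand's -y end. Nothing on the stand swivels except the cap.
- hook_seat (a point): Top of the hook's level bar at the middle of the hook, where the eye's top bar comes to rest; 130 mm above the table, 130 mm from the post axis along the stand's -y; axes as the stand's.
- hook_tip (a point): Centre of the round end of the upturned hook tip; 146 mm above the table, 156 mm from the post axis along the stand's -y; the end has a 4 mm radius, so the tip's top is 20 mm above hook_seat.
- cap: Round knurled aluminium cap, 42 mm diameter and 30 mm tall, on the threaded stud at the top of the post; origin at its centre, half-way up, 197 mm above the table when bottomed. A raised dark rib on its top runs from the centre to the rim along the cap's +x and shows how it is turned. Below its underside the hub is 38 mm in diameter and starts 8 mm lower; the jib bar's top is 22 mm below the bottomed underside. The cap cannot come off.
- cap_thread (a joint): Turn of the cap in rad, right-hand thread, 5 mm rise a turn: 0 is bottomed (hard stop), it grows as the cap is unscrewed anticlockwise seen from above, to a stop at 6.0. It starts between 2.4 and 4.2, turns with about 0.04 N m of friction and stays where it is left. A quarter turn is 1.57.
- weight_mid (a point): Centre (half-way up) of the loose steel test weight, 0.3 to 0.5 kg, 137 mm tall in all: a cylinder 48 mm in diameter and 40 mm tall, above it a square eye (handle) of 8 mm round bar whose opening is 36 mm wide and 50 mm high, and on top of the eye an upright finger lug. The point is on the axis, 68.5 mm above its underside. z up; the weight's x passes through the eye's opening, y runs along the eye's top bar.
- weight_lug (a point): Where to grip the weight: on the lug's axis, 119 mm above the weight's underside. The lug is a plain block 12 mm thick along the weight's y, 24 mm wide along its x, from 97 to 137 mm above the underside. Axes as weight_mid.
- weight_eye (a point): Underside of the middle of the eye's top bar, 90 mm above the weight's underside; it comes to rest on hook_seat. Axes as weight_mid (x through the opening).
- driver: Bystander: screwdriver lying flat, black handle.
- wrench: Bystander: steel wrench lying flat.
- servo: Bystander: black hobby servo, 54 x 20 x 43 mm; origin under its centre.
- bracket: Bystander: U-shaped printed bracket, 60 x 45 x 56 mm; origin under its centre.
- disc: Bystander: plain round steel disc with no eye, 52 mm diameter, 22 mm tall; origin under its centre.
- cup: Bystander: empty grey cup, 72 mm diameter, 85 mm tall; origin under its centre.
- tape: Bystander: cardboard ring, 90 mm diameter, 24 mm tall; origin under its centre.

How it is judged:
By the outcome, as a careful person would: the job done as asked, in the order asked, and still so for the second after the job is handed in, while the arm keeps its last pose, push and grip.
It also fails if it takes over 72 s, if anything falls off the work surface, if the arm or the gripper's body presses on something with over 40 N, if the wrist force passes 120 N, or if a joint passes its speed limit or range.

### The arm

A 6-joint arm with a two-finger parallel gripper is mounted at the origin on the work surface. World frame = base frame: x ahead of the robot, y to its left, z up, the work surface at z = 0. Lengths are in m, angles in rad, forces in N, time in s.
With the tool pointing down it reaches from about 0.25 to 0.8 m from the base axis. Payload 8.5 kg.
Tool frame: the origin (TCP) lies on the front face of the gripper's body, between the roots of the fingers; the fingertips stand 73 mm ahead of it and the grasp point (between the pads) lies 54 mm ahead of it; z points along the fingers, y is the direction in which the jaws open and shut (so a half turn about z gives the same grasp; the last joint's range is limited). The gripper opens to 85 mm and grips with 20 to 120 N. Pads are 22 mm wide; open, the fingers measure 114 mm over their backs; the gripper's body (76 mm by 85 mm) begins 54 mm behind the grasp point. The pads swing forward as they close: fully open they stand 13 mm farther back than shut.
Start: joints at [-1.209, 0.238, -0.013, 1.319, 0, 1.571], TCP at [0.186, -0.491, 0.304] pointing down, gripper open.
Joint ranges: [-2.66, 2.66], [-1.03, 1.9], [-1.14, 1.46], [-1.82, 2.27], [-1.45, 1.34], [-3.14, 3.14]. Speed limits (rad/s): [2.22, 2.22, 2.79, 3.14, 3.14, 3.14].

### API

Orientations are given as a unit quaternion [w, x, y, z].
In Python, from rig import monitor, capture, calibration, workorder gives the robot as it stands.
- The arm moves only by the shell command python3 -m jog 'ROWS'. ROWS is JSON, a list that holds one entry, the list of rows, each a list of 7 numbers: the shift along the tool's x, y, z in m, then the turn, a rotation vector about the tool's x, y, z in rad, then the finger opening in m, from 0 to 0.0854. A call has 1 to 8 rows; each row is the pose to reach, as a shift and turn from the pose commanded when the call began, along the tool's axes at that moment; what a row does not reach only later rows make up. A row lasts 1/10 s, in which the tool goes at most 50 mm and 8.59 degrees, less where a joint would pass 70% of its speed; a pose out of reach is approached as far as the arm can. A call with a gripper value outside its range is refused whole. The fingers move at their own pace and stop on an object; the grip force is fixed at half the most. Time passes only in rows, so rows that repeat a pose let the fingers close. It gives the time, the measured TCP pose, the force and the opening at its end, in the units of the state.
- monitor.get_state(): the state, without advancing time (a new reading comes with each control period).
- capture(name): name is "scene" or "top"; returns the picture (420x560x3 uint8, blue, green, red); there is no depth.
- calibration(name): a dict with "K" (3x3 intrinsics, pixels), "pose" (4x4, takes a point from camera to world coordinates). Camera axes: x right, y down, z forward; pixel columns grow to the right and rows downward; lengths in m; the calibration is good to about 2 mm. A picture is of the moment at which its call begins. calibration takes no time and is no camera call.
- workorder.finish_job(): hands the job in, once; it reports no verdict.
The state is a dict: "time_s": time; "joint_pos": joint angles; "dq": joint speeds; "joint_efforts": joint torques, N m; "position": TCP position; "orientation": TCP orientation; "contact_force": force on the tool from outside, world axes, zero at the start; "ft_torque": the same for the moment, N m; "grip_width": finger opening in m.
Only numpy, scipy, OpenCV 4.12 (cv2) and the standard library are available. Lean on these libraries where they do the work, as an engineer would, in place of code of your own. Each camera call takes 0.05 s, during which the arm holds its last target.

## Working session

There is one attempt and no reset: what is moved stays moved. The work goes in short steps, Python scripts to look and compute and a shell command to move; the robot and the scene stay as the last step left them, time stands still between calls to the robot, and variables do not carry over. Pictures are saved under pics/ and viewed, and the job is handed in when it is done.

```bash
ls; mkdir -p pics
python3 - <<'E'
from rig import monitor, capture, calibration
import cv2
print(monitor.get_state())
for n in ("scene","top"):
    cv2.imwrite(f"pics/{n}0.png",capture(n)); c=calibration(n); print(n,c)
E
```

```text
pics
{'time_s': 0.0, 'joint_pos': array([-1.20899075e+00,  2.38756618e-01, -1.42654927e-02,  1.31921380e+00,
        1.40012170e-06,  1.57078303e+00]), 'dq': array([-9.22934090e-04, -7.28428786e-06, -9.46991876e-04,  9.83474326e-04,
        1.36353537e-03,  4.66570536e-04]), 'joint_efforts': array([-2.74154787e-03, -5.38778007e+01,  3.46439123e+01,  1.84092193e-02,
       -2.23800989e-04, -1.42330998e-05]), 'position': array([ 0.18571635, -0.49070768,  0.30328586]), 'orientation': array([-7.08174997e-04,  9.83680216e-01,  1.79924193e-01, -1.28810344e-04]), 'contact_force': array([0.09675006, 0.40402618, 0.2309731 ]), 'ft_torque': array([ 0.02883557, -0.02765806,  0.03235439]), 'grip_width': 0.08516982860348767}
scene {'K': array([[462.83767378,   0.        , 276.44232235],
       [  0.        , 462.83767378, 209.30818476],
       [  0.        ,   0.        ,   1.        ]]), 'pose': array([[ 0.36342033,  0.78719464, -0.49824719,  1.0618349 ],
       [ 0.93155078, -0.30029083,  0.2050331 , -0.14771222],
       [ 0.0117819 , -0.53865575, -0.84244357,  0.93912695],
       [ 0.        ,  0.        ,  0.        ,  1.        ]])}
top {'K': array([[468.27457383,   0.        , 282.34701737],
       [  0.        , 468.27457383, 211.83379671],
       [  0.        ,   0.        ,   1.        ]]), 'pose': array([[ 0.01026991, -0.99381465,  0.11057567,  0.44439887],
       [-0.99984757, -0.00864443,  0.01516959,  0.01422016],
       [-0.01411989, -0.11071461, -0.99375193,  1.32168124],
       [ 0.        ,  0.        ,  0.        ,  1.        ]])}
```

View pics/scene0.png

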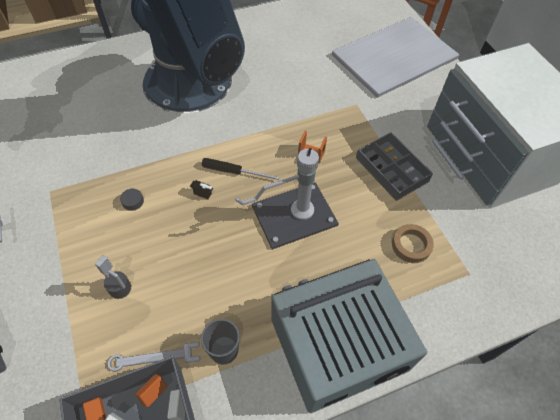

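View pics/top0.png

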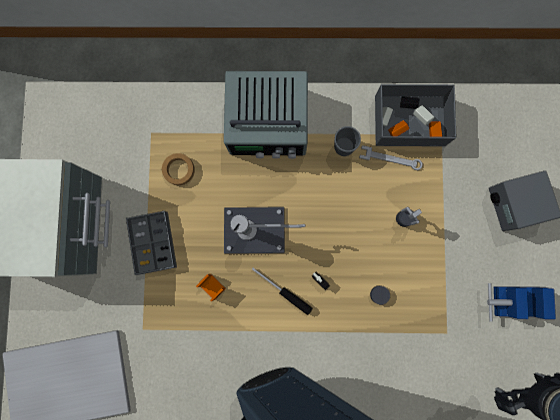

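The scene picture shows the weight at about (118,285) with its lug at (104,268), the stand at (300,210), the cap at (308,160) and the hook at (243,202). In the top picture the weight is at (405,217), the cap at (243,228) and the hook tip near (303,226). I'll enlarge these.

Run:
```python
import cv2,numpy as np
s=cv2.imread("pics/scene0.png");t=cv2.imread("pics/top0.png")
def crop(im,x,y,w,h,k):
    c=cv2.resize(im[y:y+h,x:x+w],None,fx=k,fy=k,interpolation=cv2.INTER_CUBIC)
    for i in range(0,w,10): cv2.putText(c,str(x+i),(i*k,8),0,.3,(0,0,255),1); cv2.line(c,(i*k,0),(i*k,h*k),(0,0,255) ,1) if 0 else cv2.line(c,(i*k,10),(i*k,16),(0,0,255),1)
    for j in range(0,h,10): cv2.putText(c,str(y+j),(0,j*k+4),0,.3,(0,0,255),1)
    return c
def pair(a,b,n):
    cv2.imwrite(n,np.hstack([a,b]))
cv2.imwrite("pics/w_s.png",np.hstack([crop(s,85,245,60,65,6),crop(t,385,190,70,65,6)]))
cv2.imwrite("pics/st_s.png",crop(s,230,125,115,125,5)[:, :])
cv2.imwrite("pics/st_t.png",crop(t,215,195,100,70,7))
```

```text
(no output)
```

View pics/w_s.png

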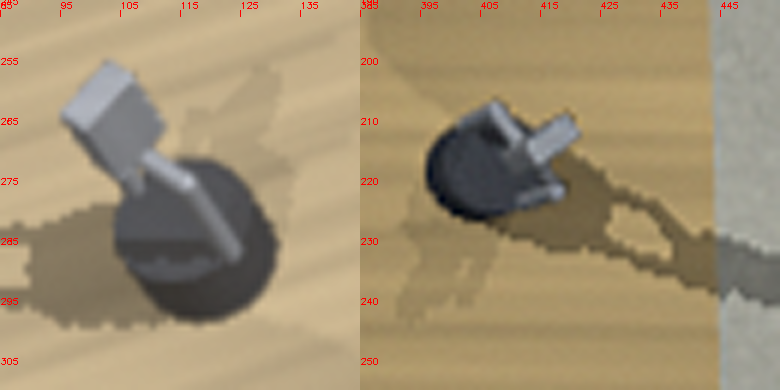

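View pics/st_s.png

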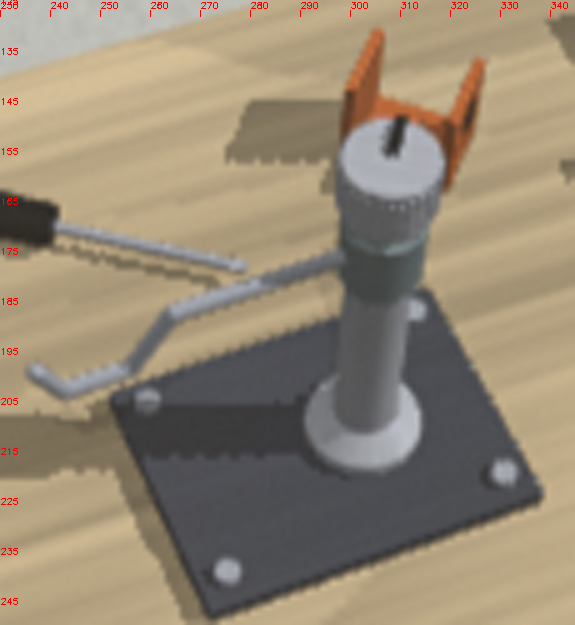

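View pics/st_t.png

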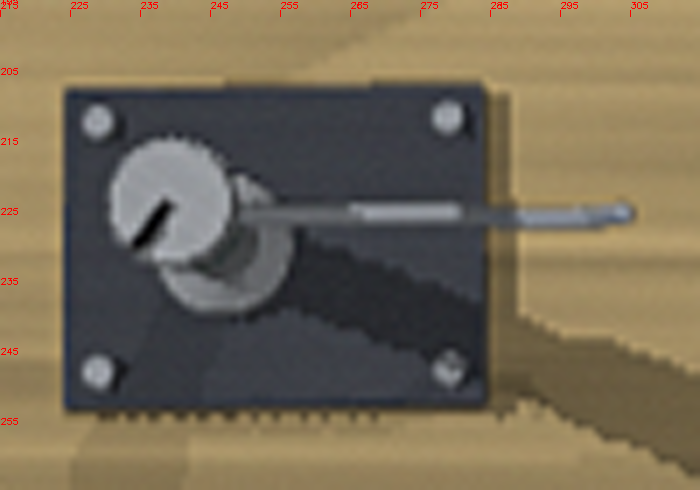

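```bash
cat > h.py <<'E'
import numpy as np,cv2
from rig import calibration
from scipy.optimize import least_squares
from scipy.spatial.transform import Rotation as R
C={n:calibration(n) for n in("scene","top")}
def proj(n,P):
    T=np.linalg.inv(C[n]["pose"]);q=np.atleast_2d(P)@T[:3,:3].T+T[:3,3];q=q@C[n]["K"].T
    return q[:,:2]/q[:,2:]
def ray(n,uv):
    d=C[n]["pose"][:3,:3]@np.linalg.inv(C[n]["K"])@np.array([*uv,1.]);return C[n]["pose"][:3,3],d
def atz(n,uv,z):
    o,d=ray(n,uv);return o+d*(z-o[2])/d[2]
def z2p(X,k,o): return (np.asarray(X,float)+.5)/k-.5+np.array(o)
def fit(obs,p0,loss="soft_l1"):
    # obs: (cam, local xyz, pixel) ; params x,y,yaw
    def f(p):
        M=R.from_euler('z',p[2]).as_matrix()
        return np.concatenate([(proj(n,M@np.array(l)+[p[0],p[1],0])[0]-px) for n,l,px in obs])
    r=least_squares(f,p0,loss=loss);return r.x,f(r.x).reshape(-1,2)
def pts(p,L):
    return np.asarray(L,float)@R.from_euler('z',p[2]).as_matrix().T+[p[0],p[1],0]
E
python3 - <<'E'
from h import *
np.set_printoptions(precision=4,suppress=True)
T=lambda X:z2p(X,7,(215,195)); S=lambda X:z2p(X,5,(230,125))
WT=lambda X:z2p(np.array(X)-[360,0],6,(385,190)); WS=lambda X:z2p(X,6,(85,245))
print([atz("top",T((172,201)),.2145),atz("scene",S((392,155)),.2145)],[atz("top",T((624,212)),.147),atz("scene",S((36,371)),.147)])
print("plate",[atz("top",T(c),.012)for c in((65,90),(485,84),(487,408),(65,410))])
obs=[("top",(0,0,.2145),T((172,201))),("scene",(0,0,.2145),S((392,155))),("top",(0,-.156,.147),T((624,212))),("scene",(0,-.156,.147),S((36,371))),
("top",(0,-.115,.126),T((515,216))),("scene",(0,-.095,.156),S((173,312)))]
p,r=fit(obs,[.45,.1,0]);print("stand",p,r)
print("lug top",[atz("top",WT(c),.137)for c in((527,155),(565,113),(580,128),(540,168))])
print("lug top s",[atz("scene",WS(c),.137)for c in((62,113),(108,60),(135,72),(84,131))])
print("eye t",[atz("top",WT(c),.096)for c in((493,105),(560,190))],"s",atz("scene",WS((190,180)),.096))
a=z2p((172,203),7,(215,195));b=T((138,246));print("rib",atz("top",b,.2147)-atz("top",a,.2147))
a=S((388,155));b=S((403,117));print("ribs",atz("scene",b,.2147)-atz("scene",a,.2147))
E
```

```text
[array([0.5393, 0.1335, 0.2145]), array([0.5365, 0.1345, 0.2145])] [array([ 0.5426, -0.0219,  0.147 ]), array([ 0.5403, -0.0219,  0.147 ])]
plate [array([0.6012, 0.1994, 0.012 ]), array([0.6051, 0.0301, 0.012 ]), array([0.4751, 0.028 , 0.012 ]), array([0.4727, 0.1963, 0.012 ])]
stand [0.538  0.1337 0.0233] [[-0.1035  0.5668]
 [-0.055   0.626 ]
 [ 0.1244  0.402 ]
 [ 0.023   0.5387]
 [-0.5825  0.7317]
 [ 0.1071  0.6655]]
lug top [array([ 0.57  , -0.2974,  0.137 ]), array([ 0.588 , -0.3137,  0.137 ]), array([ 0.5816, -0.3199,  0.137 ]), array([ 0.5645, -0.3027,  0.137 ])]
lug top s [array([ 0.5782, -0.32  ,  0.137 ]), array([ 0.5645, -0.3031,  0.137 ]), array([ 0.5719, -0.2958,  0.137 ]), array([ 0.587 , -0.3146,  0.137 ])]
eye t [array([ 0.5962, -0.2938,  0.096 ]), array([ 0.5591, -0.3222,  0.096 ])] s [ 0.593  -0.2937  0.096 ]
rib [-0.0147  0.0112  0.    ]
ribs [-0.016   0.0136  0.    ]
```

The fits agree: the stand post is at (0.538, 0.134) with yaw about 1.3°, and the weight is at (0.576, −0.308) with its eye bar at about 40°. The cap rib at about 140° means a turn of about 2.44 rad. Next I'll work out the approach over the weight.

```bash
cat >> h.py <<'E'
from rig import monitor
def goal(x,y,z,yawy):
    """rows numbers to bring TCP to x,y,z pointing down with tool y at world angle yawy (deg)"""
    s=monitor.get_state();q=s["orientation"];Rc=R.from_quat([q[1],q[2],q[3],q[0]])
    a=np.radians(yawy);ty=np.array([np.cos(a),np.sin(a),0]);tz=np.array([0,0,-1.]);tx=np.cross(ty,tz)
    Rg=R.from_matrix(np.c_[tx,ty,tz]);d=Rc.inv().apply(np.array([x,y,z])-s["position"]);rv=(Rc.inv()*Rg).as_rotvec()
    t=Rc.as_matrix()[:,1]
    print("t",round(s["time_s"],2),"yawy now",np.degrees(np.arctan2(t[1],t[0])).round(2),"shift",d.round(4),"rot",rv.round(4),"|deg|",np.degrees(np.linalg.norm(rv)).round(1),"F",s["contact_force"].round(1),"M",s["ft_torque"].round(2),"w",round(s["grip_width"],4),"q",s["joint_pos"].round(2),"pos",s["position"].round(4))
E
python3 -c "
from h import *
goal(.5758,-.3084,.26,40.5)"
```

```text
t 0.1 yawy now -69.27 shift [ 0.4293 -0.0324  0.0434] rot [-9.0000e-04 -1.3000e-03 -1.9158e+00] |deg| 109.8 F [-0.3  0.1 -0.9] M [0.01 0.02 0.06] w 0.0856 q [-1.21  0.24 -0.01  1.32  0.    1.57] pos [ 0.1857 -0.4907  0.3034]
```

```bash
python3 -m jog '[[[0.04,0,0,0,0,-0.14,0.085],[0.09,0,0,0,0,-0.28,0.085],[0.14,0,0,0,0,-0.42,0.085],[0.19,0,0,0,0,-0.56,0.085],[0.24,0,0,0,0,-0.70,0.085],[0.29,0,0,0,0,-0.84,0.085],[0.34,0,0,0,0,-0.98,0.085],[0.38,-0.02,0.02,0,0,-1.12,0.085]]]'; python3 -c "
from h import *
goal(.5758,-.3084,.26,40.5)"
```

```text
time_s: 0.9
position: [0.5377, -0.3379, 0.2848]
orientation: [0.002, 0.736, 0.677, 0.001]
contact_force: [1.1, 0.0, -0.6]
grip_width: 0.0849
t 0.9 yawy now -4.77 shift [0.0326 0.0354 0.0248] rot [ 0.0027  0.0033 -0.7901] |deg| 45.3 F [ 1.1  0.  -0.6] M [-0.01 -0.01 -0.04] w 0.0849 q [-0.56  0.43  0.23  1.36 -0.    1.09] pos [ 0.5377 -0.3379  0.2848]
```

```bash
python3 -m jog '[[[0.01,0.01,0,0,0,-0.14,0.06],[0.02,0.02,0.01,0,0,-0.28,0.06],[0.032,0.035,0.02,0,0,-0.42,0.06],[0.032,0.035,0.022,0,0,-0.56,0.06],[0.032,0.035,0.022,0,0,-0.70,0.06],[0.032,0.035,0.022,0,0,-0.785,0.06],[0.032,0.035,0.022,0,0,-0.785,0.06]]]'; python3 -c "
from h import *
goal(.5758,-.3084,.176,40.5)
import cv2
from rig import capture
for n in('scene','top'):
    cv2.imwrite('pics/a_%s.png'%n,capture(n))
"
```

```text
time_s: 1.6
position: [0.5718, -0.3088, 0.2613]
orientation: [-0.001, 0.423, 0.906, 0.0]
contact_force: [-0.9, 0.2, -0.6]
grip_width: 0.0599
t 1.6 yawy now 39.95 shift [-0.0024  0.0034  0.0853] rot [-0.0004 -0.0011 -0.0095] |deg| 0.6 F [-0.9  0.2 -0.6] M [ 0.1  -0.01 -0.02] w 0.0599 q [-0.5   0.47  0.23  1.33  0.    0.38] pos [ 0.5718 -0.3088  0.2613]
```

View pics/a_scene.png

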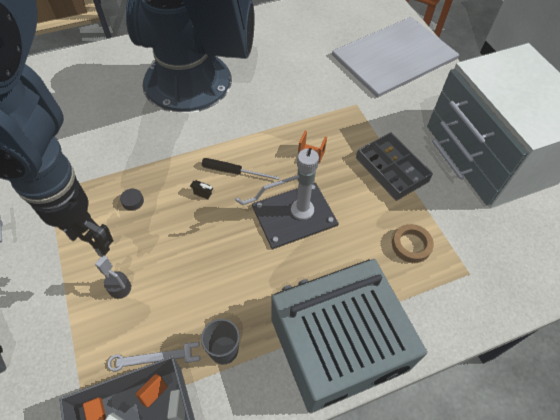

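The gripper hangs centred over the lug, with its fingertips near (105,245) and the lug at (104,265). I'll descend and close.

```bash
python3 -m jog '[[[-0.002,0.003,0.02,0,0,-0.008,0.045],[-0.002,0.003,0.04,0,0,-0.008,0.045],[-0.002,0.003,0.06,0,0,-0.008,0.045],[-0.002,0.003,0.075,0,0,-0.008,0.045],[-0.002,0.003,0.085,0,0,-0.008,0.045],[-0.002,0.003,0.085,0,0,-0.008,0.045]]]'; python3 -c "
from h import *
goal(.5758,-.3084,.176,40.5)
import cv2
from rig import capture
for n in('scene','top'):
    im=capture(n); im=im[210:310,60:200] if n=='scene' else im[160:260,350:490]
    cv2.imwrite('pics/b_%s.png'%n,cv2.resize(im,None,fx=5,fy=5,interpolation=2))
"
```

```text
time_s: 2.3
position: [0.5748, -0.3084, 0.1755]
orientation: [-0.001, 0.421, 0.907, 0.0]
contact_force: [0.5, 0.3, 0.3]
grip_width: 0.0447
t 2.3 yawy now 40.26 shift [-0.0007  0.0007 -0.0005] rot [-0.0008 -0.0023 -0.0042] |deg| 0.3 F [0.5 0.3 0.3] M [-0.02  0.04  0.02] w 0.0447 q [-0.49  0.52  0.08  1.14  0.    0.38] pos [ 0.5748 -0.3084  0.1755]
```

View pics/b_scene.png

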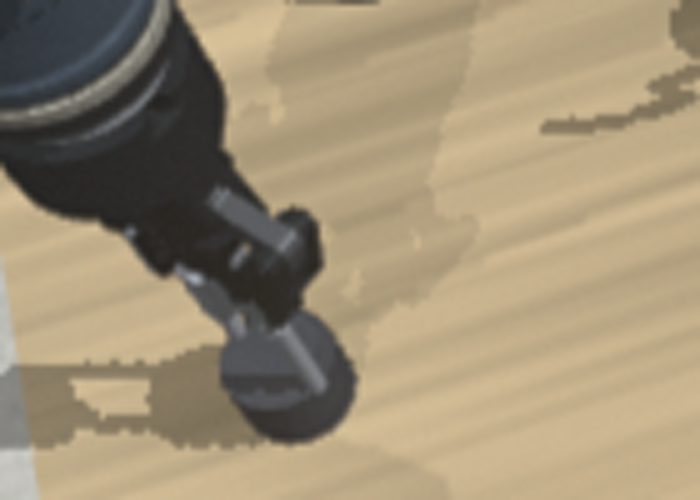

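The fingers straddle the lug above the eye bar, and no contact force is registered. I'll close.

```bash
python3 -m jog '[[[0,0,0,0,0,0,0.0],[0,0,0,0,0,0,0.0],[0,0,0,0,0,0,0.0],[0,0,0,0,0,0,0.0],[0,0,0,0,0,0,0.0],[0,0,0,0,0,0,0.0]]]'; python3 -c "
from h import *
goal(.5758,-.3084,.176,40.5)"
```

```text
time_s: 3.0
position: [0.5758, -0.3087, 0.1778]
orientation: [0.001, 0.42, 0.908, 0.0]
contact_force: [-0.1, 0.9, 7.4]
grip_width: 0.0111
t 3.0 yawy now 40.34 shift [0.0002 0.0002 0.0018] rot [ 0.0007  0.0012 -0.0028] |deg| 0.2 F [-0.1  0.9  7.4] M [0.22 0.14 0.01] w 0.0111 q [-0.49  0.52  0.09  1.14  0.    0.37] pos [ 0.5758 -0.3087  0.1778]
```

```bash
python3 -m jog '[[[0,0,-0.01,0,0,0,0.0],[0,0,-0.02,0,0,0,0.0],[0,0,-0.04,0,0,0,0.0],[0,0,-0.06,0,0,0,0.0],[0,0,-0.08,0,0,0,0.0],[0,0,-0.09,0,0,0,0.0],[0,0,-0.09,0,0,0,0.0]]]'; python3 -c "
from h import *
goal(.5415,-.062,.250,1.3)
import cv2
from rig import capture
for n in('scene','top'):
    im=capture(n); im=im[190:310,60:220] if n=='scene' else im[160:280,350:510]
    cv2.imwrite('pics/c_%s.png'%n,cv2.resize(im,None,fx=5,fy=5,interpolation=2))
"
```

```text
time_s: 3.7
position: [0.5759, -0.3089, 0.2685]
orientation: [0.001, 0.42, 0.908, -0.0]
contact_force: [0.1, -0.3, -5.0]
grip_width: 0.0113
t 3.7 yawy now 40.33 shift [0.2106 0.1336 0.0182] rot [0.0017 0.002  0.6813] |deg| 39.0 F [ 0.1 -0.3 -5. ] M [ 0.02 -0.03  0.01] w 0.0113 q [-0.49  0.47  0.25  1.35  0.    0.37] pos [ 0.5759 -0.3089  0.2685]
```

View pics/c_scene.png

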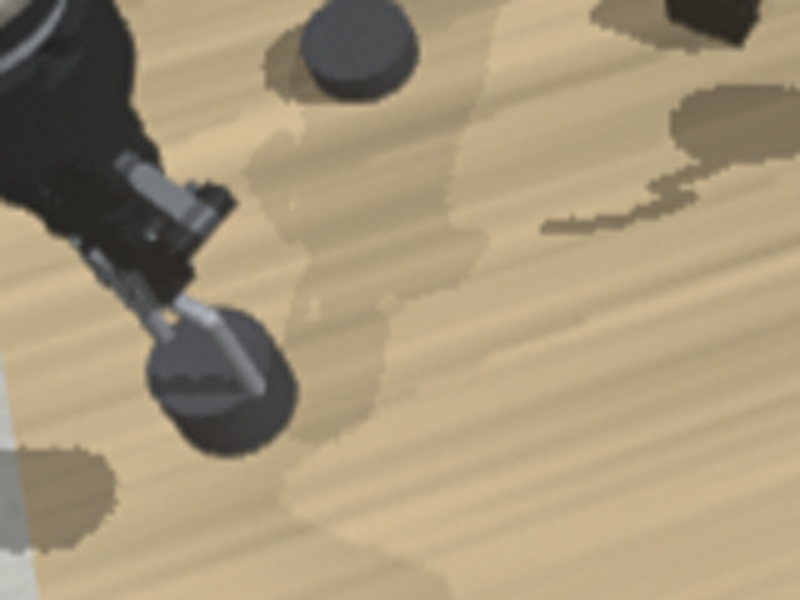

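View pics/c_top.png

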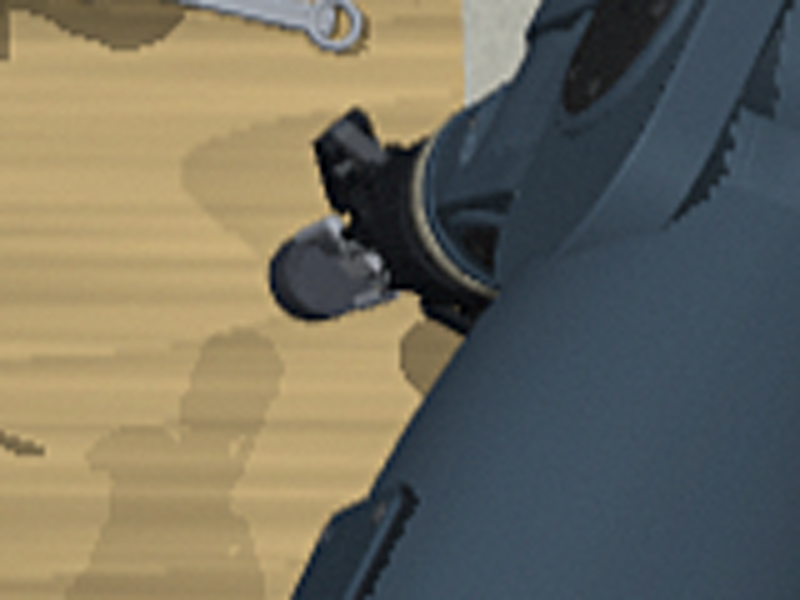

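```bash
python3 -m jog '[[[0.02,0.012,0.0,0,0,0.10,0.0],[0.05,0.03,0.005,0,0,0.20,0.0],[0.08,0.05,0.01,0,0,0.30,0.0],[0.11,0.07,0.015,0,0,0.40,0.0],[0.14,0.09,0.019,0,0,0.50,0.0],[0.17,0.11,0.019,0,0,0.60,0.0],[0.195,0.124,0.019,0,0,0.68,0.0],[0.2106,0.1336,0.019,0,0,0.68,0.0]]]'; python3 -m jog '[[[0,0,0,0,0,0,0.0],[0,0,0,0,0,0,0.0],[0,0,0,0,0,0,0.0],[0,0,0,0,0,0,0]]]';python3 -c "
from h import *
goal(.5410,.004,.248,1.3)
import cv2
from rig import capture
for n in('scene','top'):
    im=capture(n); cv2.imwrite('pics/d0_%s.png'%n,im); im=im[130:250,180:340] if n=='scene' else im[160:280,240:400]
    cv2.imwrite('pics/d_%s.png'%n,cv2.resize(im,None,fx=5,fy=5,interpolation=2))
"
```

```text
time_s: 4.6
position: [0.5397, -0.0596, 0.2467]
orientation: [-0.001, 0.699, 0.715, -0.001]
contact_force: [-0.0, 0.5, -4.0]
grip_width: 0.0114
time_s: 5.0
position: [0.541, -0.0624, 0.2476]
orientation: [-0.0, 0.699, 0.715, -0.0]
contact_force: [-0.2, 0.1, -4.9]
grip_width: 0.0113
t 5.0 yawy now 1.32 shift [ 0.0664  0.0015 -0.0004] rot [-0.0005 -0.      0.0003] |deg| 0.0 F [-0.2  0.1 -4.9] M [-0.04  0.01  0.01] w 0.0113 q [-0.11  0.3  -0.08  1.2  -0.    1.43] pos [ 0.541  -0.0624  0.2476]
```

View pics/d_scene.png

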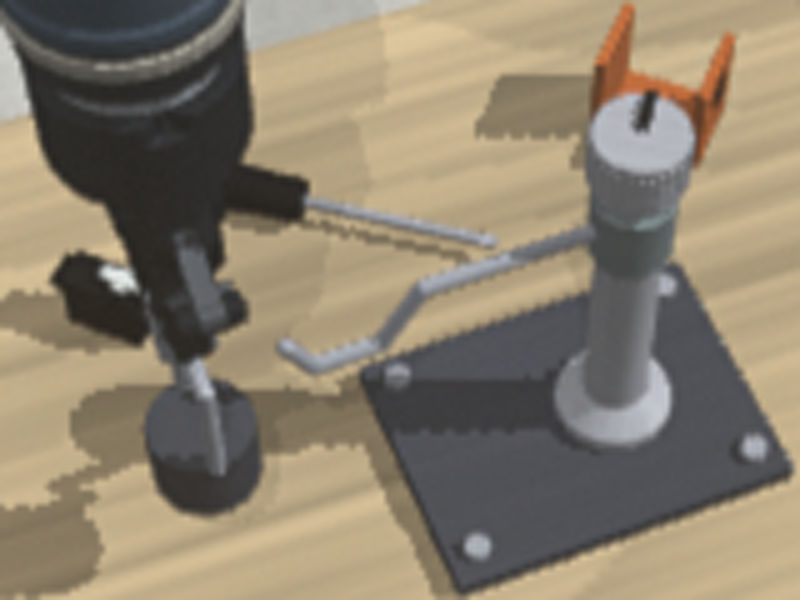

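View pics/d_top.png

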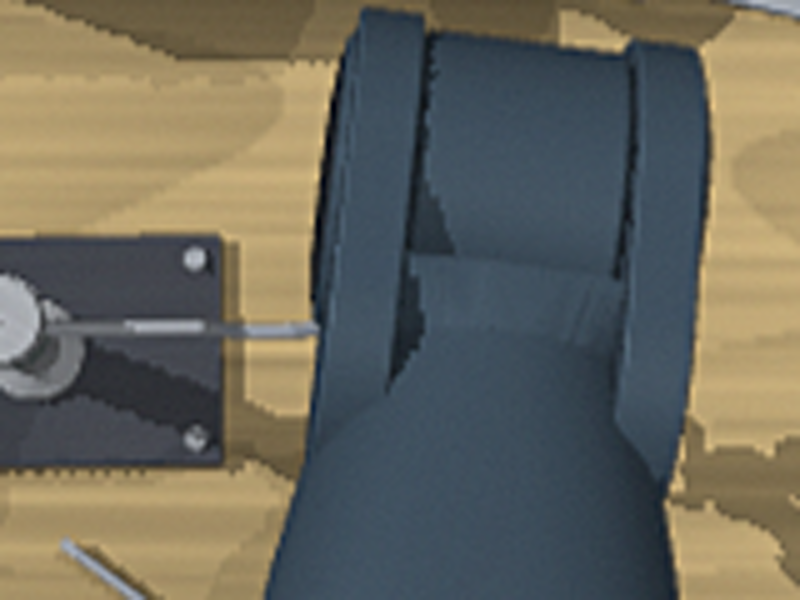

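```bash
python3 -c "
from h import *
u=.2476-.1778
P=[(.563,-.0624,u+.096),(.563,-.0624,u+.04),(.541,-.0624,u+.04)]
print((proj('scene',P)-[180,130])*5)"
```

```text
[[202.43314977 392.14814208]
 [214.53249855 464.7244573 ]
 [198.57571037 422.88072005]]
```

Projected eye points fall on the seen eye to within 1–2 mm: corner at (205,388) and leg foot at (217,468) in the crop. I'll move in over the tip.

```bash
python3 -m jog '[[[0.008,0,0,0,0,0,0],[0.016,0.001,0,0,0,0,0],[0.024,0.001,0,0,0,0,0],[0.032,0.0015,0,0,0,0,0],[0.042,0.0015,0,0,0,0,0],[0.052,0.0015,0,0,0,0,0],[0.06,0.0015,0,0,0,0,0],[0.0665,0.0015,0,0,0,0,0]]]'; python3 -c "
from h import *
goal(.5410,.004,.248,1.3)
import cv2
from rig import capture
im=capture('scene')[130:250,180:340]
cv2.imwrite('pics/e_scene.png',cv2.resize(im,None,fx=5,fy=5,interpolation=2))
"
```

```text
time_s: 5.9
position: [0.5408, 0.0058, 0.2479]
orientation: [-0.0, 0.698, 0.716, 0.0]
contact_force: [0.6, -0.4, -3.7]
grip_width: 0.0113
t 5.9 yawy now 1.41 shift [-0.0019  0.0002 -0.0001] rot [-0.0001 -0.0001  0.002 ] |deg| 0.1 F [ 0.6 -0.4 -3.7] M [-0.03 -0.    0.04] w 0.0113 q [ 0.01  0.29 -0.09  1.19  0.    1.56] pos [0.5408 0.0058 0.2479]
```

View pics/e_scene.png

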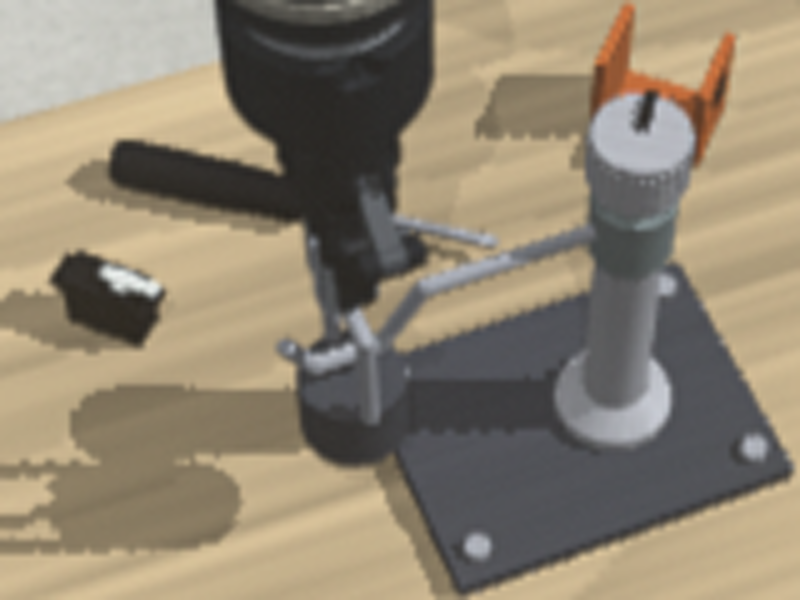

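The hook passes through the eye: its tip at (288,348) sticks out on the near side and the bar shows inside the opening. I'll lower.

```bash
python3 -m jog '[[[-0.0015,0,0.006,0,0,0,0],[-0.0015,0,0.012,0,0,0,0],[-0.0015,0,0.018,0,0,0,0],[-0.0015,0,0.023,0,0,0,0],[-0.0015,0,0.026,0,0,0,0],[-0.0015,0,0.026,0,0,0,0]]]'; python3 -m jog '[[[0,0,0.001,0,0,0,0],[0,0,0.002,0,0,0,0],[0,0,0.003,0,0,0,0],[0,0,0.003,0,0,0,0]]]'; python3 -c "
from h import *
goal(.5410,.004,.218,1.3)"
```

```text
time_s: 6.55
position: [0.5406, 0.0033, 0.2213]
orientation: [-0.0, 0.699, 0.715, -0.0]
contact_force: [0.1, -1.2, -4.1]
grip_width: 0.0113
time_s: 6.95
position: [0.5409, 0.0034, 0.2189]
orientation: [-0.0, 0.699, 0.716, 0.0]
contact_force: [-0.9, 0.1, -4.1]
grip_width: 0.0111
t 6.95 yawy now 1.38 shift [0.0006 0.0001 0.0009] rot [-0.     -0.0001  0.0014] |deg| 0.1 F [-0.9  0.1 -4.1] M [ 0.01 -0.04 -0.02] w 0.0111 q [ 0.01  0.31 -0.14  1.12  0.    1.55] pos [0.5409 0.0034 0.2189]
```

```bash
python3 -m jog '[[[0,0,0.001,0,0,0,0],[0,0,0.001,0,0,0,0]]]'; python3 -m jog '[[[0,0,0.001,0,0,0,0],[0,0,0.001,0,0,0,0]]]'; python3 -c "
from h import *
goal(.5410,.004,.218,1.3)
import cv2
from rig import capture
im=capture('scene')[130:250,180:340]
cv2.imwrite('pics/f_scene.png',cv2.resize(im,None,fx=5,fy=5,interpolation=2))
"
```

```text
time_s: 7.15
position: [0.5409, 0.0034, 0.2178]
orientation: [-0.0, 0.699, 0.716, -0.0]
contact_force: [0.5, 0.2, -4.4]
grip_width: 0.0111
time_s: 7.35
position: [0.541, 0.0034, 0.2173]
orientation: [0.0, 0.699, 0.716, 0.0]
contact_force: [-0.3, -0.2, 0.6]
grip_width: 0.0113
t 7.35 yawy now 1.38 shift [ 0.0006  0.0001 -0.0007] rot [ 0.0005 -0.0001  0.0013] |deg| 0.1 F [-0.3 -0.2  0.6] M [-0.01  0.24  0.  ] w 0.0113 q [ 0.01  0.31 -0.14  1.12  0.    1.55] pos [0.541  0.0034 0.2173]
```

View pics/f_scene.png

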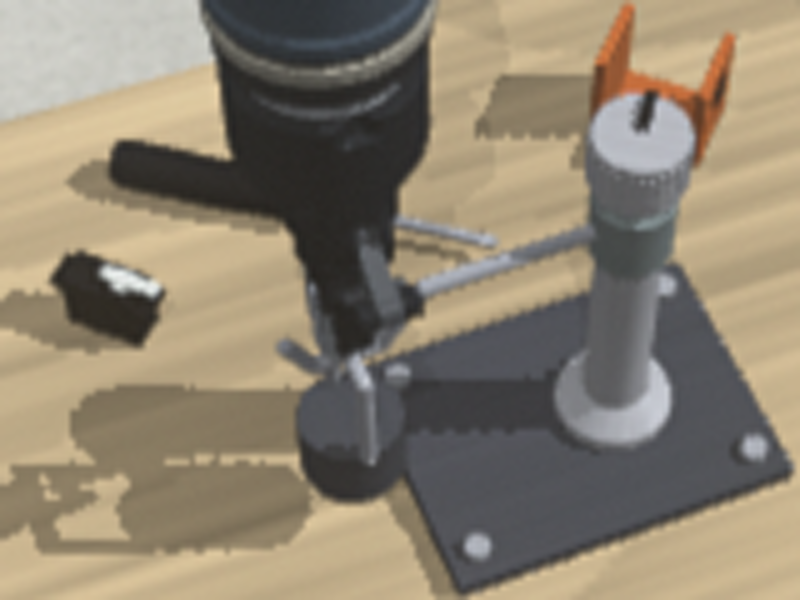

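The weight's load has gone to the hook (force went from −4.4 to +0.6 N, height as predicted). I'll release, lift and look.

```bash
python3 -m jog '[[[0,0,0,0,0,0,0.01],[0,0,0,0,0,0,0.014],[0,0,0,0,0,0,0.018],[0,0,0,0,0,0,0.025],[0,0,0,0,0,0,0.035],[0,0,0,0,0,0,0.04],[0,0,0,0,0,0,0.04]]]'; python3 -c "
from h import *
goal(.5410,.004,.218,1.3)
import cv2
from rig import capture
im=capture('scene')[130:250,180:340]
cv2.imwrite('pics/g_scene.png',cv2.resize(im,None,fx=5,fy=5,interpolation=2))
"
```

```text
time_s: 8.1
position: [0.5409, 0.0034, 0.2169]
orientation: [-0.0, 0.699, 0.716, 0.0]
contact_force: [-0.8, -0.1, 0.6]
grip_width: 0.0401
t 8.1 yawy now 1.37 shift [ 0.0006  0.0001 -0.0011] rot [-0.     -0.0001  0.0013] |deg| 0.1 F [-0.8 -0.1  0.6] M [ 0.   -0.04  0.03] w 0.0401 q [ 0.01  0.31 -0.14  1.12  0.    1.55] pos [0.5409 0.0034 0.2169]
```

View pics/g_scene.png

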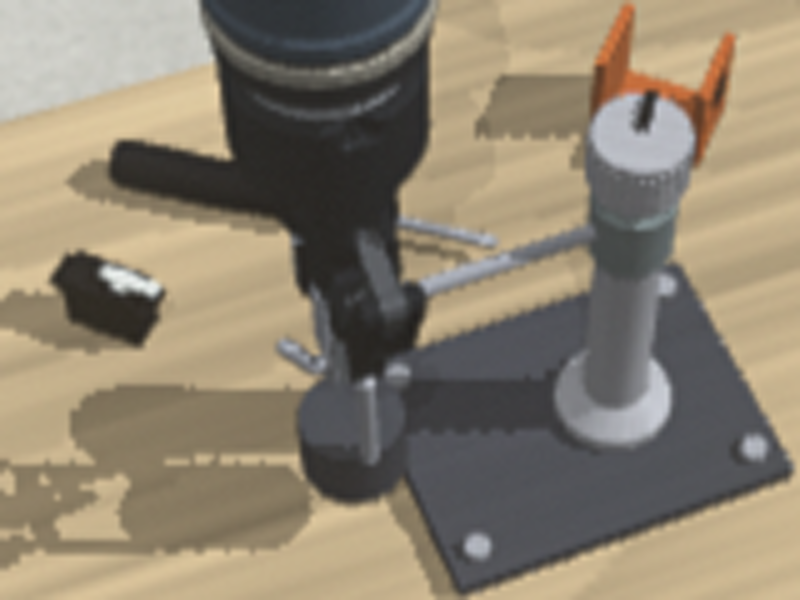

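Released, and the weight stays at the same place. I'll lift clear to z≈0.33.

```bash
python3 -m jog '[[[0,0,-0.01,0,0,0,0.04],[0,0,-0.02,0,0,0,0.04],[0,0,-0.035,0,0,0,0.04],[0,0,-0.06,0,0,0,0.06],[0,0,-0.085,0,0,0,0.08],[0,0,-0.11,0,0,0,0.085],[0,0,-0.11,0,0,0,0.085]]]'; python3 -c "
from h import *
goal(.538,.1337,.33,104)
import cv2
from rig import capture
im=capture('scene')[130:250,180:340]
cv2.imwrite('pics/g2_scene.png',cv2.resize(im,None,fx=5,fy=5,interpolation=2))
"
```

```text
time_s: 8.85
position: [0.542, 0.0034, 0.3313]
orientation: [0.002, 0.699, 0.716, 0.002]
contact_force: [1.3, 0.9, -0.5]
grip_width: 0.0851
t 8.85 yawy now 1.37 shift [ 0.1304 -0.0009  0.0013] rot [ 0.0046  0.0058 -1.7912] |deg| 102.6 F [ 1.3  0.9 -0.5] M [0.03 0.04 0.  ] w 0.0851 q [0.01 0.26 0.08 1.39 0.   1.55] pos [0.542  0.0034 0.3313]
```

View pics/g2_scene.png

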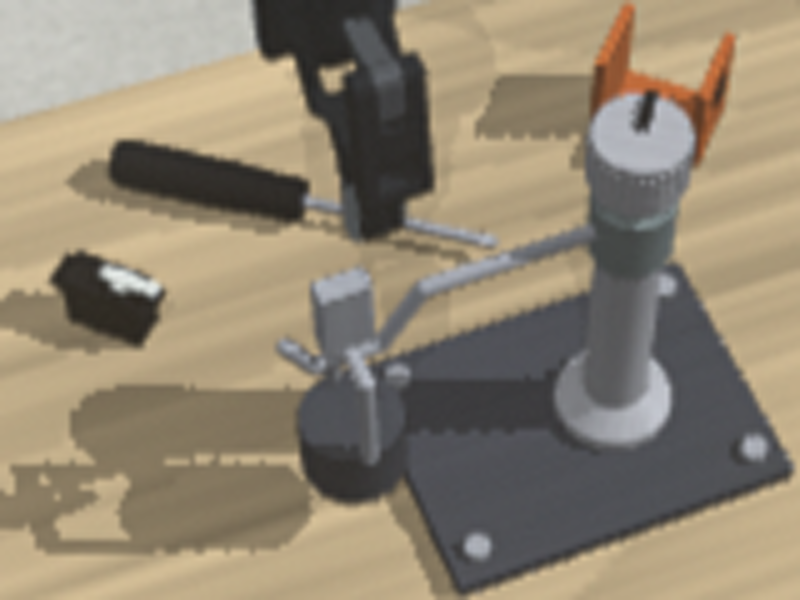

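The weight hangs freely on the hook, its lug upright at (345,310) in the crop. Next is the cap.

```bash
python3 -m jog '[[[0.02,0,0,0,0,-0.14,0.085],[0.04,0,0,0,0,-0.28,0.085],[0.06,0,0,0,0,-0.42,0.085],[0.08,0,0,0,0,-0.56,0.085],[0.10,0,0,0,0,-0.70,0.085],[0.12,0,0,0,0,-0.84,0.085],[0.13,-0.001,0,0,0,-0.98,0.085],[0.13,-0.001,0,0,0,-1.12,0.085]]]';python3 -m jog '[[[0,0,0,0,0,-0.14,0.085],[0,0,0,0,0,-0.28,0.085],[0,0,0,0,0,-0.42,0.085],[0,0,0,0,0,-0.56,0.085],[0,0,0,0,0,-0.67,0.085],[0,0,0,0,0,-0.67,0.085]]]'; python3 -c "
from h import *
goal(.538,.1337,.254,104)
import cv2
from rig import capture
for n in('scene','top'):
    im=capture(n); im=im[90:240,200:400] if n=='scene' else im[160:280,180:340]
    cv2.imwrite('pics/k_%s.png'%n,cv2.resize(im,None,fx=4,fy=4,interpolation=2))
"
```

```text
time_s: 9.7
position: [0.5363, 0.1346, 0.3262]
orientation: [-0.001, 0.208, 0.978, -0.0]
contact_force: [0.2, 0.5, -0.2]
grip_width: 0.0851
time_s: 10.3
position: [0.5365, 0.1333, 0.3263]
orientation: [-0.001, -0.122, 0.993, -0.0]
contact_force: [0.7, 1.0, 0.3]
grip_width: 0.0851
t 10.3 yawy now 104.03 shift [-0.0016  0.      0.0723] rot [ 0.0001 -0.0011  0.0004] |deg| 0.1 F [0.7 1.  0.3] M [ 0.03 -0.01 -0.02] w 0.0851 q [ 0.24  0.28  0.1   1.39  0.   -0.  ] pos [0.5365 0.1333 0.3263]
```

View pics/k_scene.png

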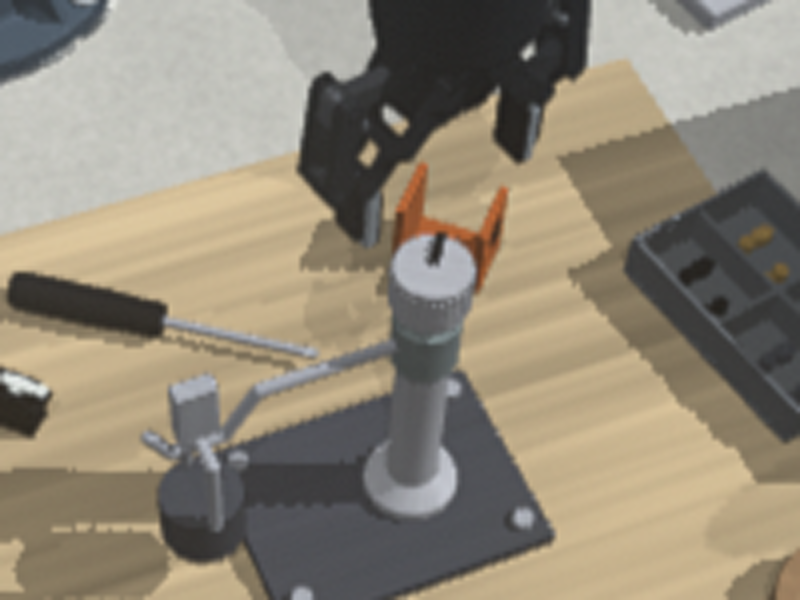

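The gripper hangs over the cap, with the fingers on either side at about (360,230) and (520,140), both higher than the cap. I'll descend.

```bash
python3 -m jog '[[[-0.001,0,0.015,0,0,0,0.085],[-0.0015,0,0.03,0,0,0,0.085],[-0.0015,0,0.045,0,0,0,0.08],[-0.0015,0,0.06,0,0,0,0.07],[-0.0015,0,0.07,0,0,0,0.06],[-0.0015,0,0.074,0,0,0,0.06],[-0.0015,0,0.074,0,0,0,0.06]]]'; python3 -c "
from h import *
goal(.538,.1337,.252,104)
import cv2
from rig import capture
for n in('scene','top'):
    im=capture(n); im=im[90:240,200:400] if n=='scene' else im[160:280,180:340]
    cv2.imwrite('pics/l_%s.png'%n,cv2.resize(im,None,fx=4,fy=4,interpolation=2))
"
```

```text
time_s: 11.1
position: [0.5381, 0.1337, 0.2526]
orientation: [-0.0, -0.121, 0.993, 0.0]
contact_force: [0.5, 0.1, 0.0]
grip_width: 0.0597
t 11.1 yawy now 103.88 shift [0.0001 0.     0.0006] rot [ 0.0001 -0.0007 -0.0021] |deg| 0.1 F [0.5 0.1 0. ] M [-0.03 -0.02 -0.02] w 0.0597 q [ 0.24  0.31 -0.05  1.22  0.    0.  ] pos [0.5381 0.1337 0.2526]
```

View pics/l_scene.png

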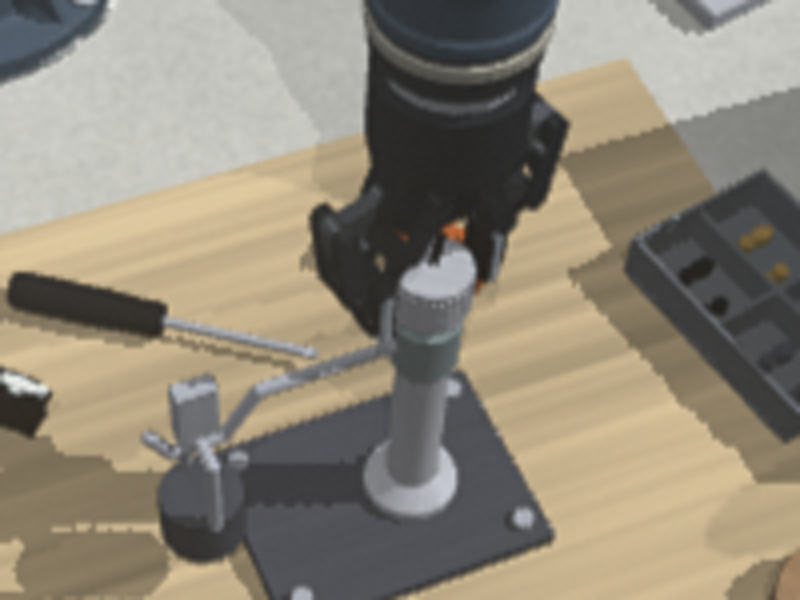

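```bash
python3 -m jog '[[[0,0,0,0,0,0,0.05],[0,0,0,0,0,0,0.045],[0,0,0,0,0,0,0.03],[0,0,0,0,0,0,0.03],[0,0,0,0,0,0,0.03],[0,0,0,0,0,0,0.03]]]'; python3 -c "
from h import *
goal(.538,.1337,.252,104)"
```

```text
time_s: 11.8
position: [0.5384, 0.1341, 0.2536]
orientation: [0.001, -0.121, 0.993, 0.0]
contact_force: [-1.9, 3.1, 6.6]
grip_width: 0.0403
t 11.8 yawy now 103.95 shift [ 0.0004 -0.0003  0.0016] rot [ 0.0008  0.0012 -0.0009] |deg| 0.1 F [-1.9  3.1  6.6] M [ 0.51  0.28 -0.03] w 0.0403 q [ 0.24  0.31 -0.04  1.22  0.    0.  ] pos [0.5384 0.1341 0.2536]
```

Gripped, with the cap centred within a millimetre. I'll screw it down (+rz, following the thread at 0.8 mm/rad).

```bash
python3 -m jog '[[[0,0,0.0001,0,0,0.10,0.03],[0,0,0.0002,0,0,0.24,0.03],[0,0,0.0003,0,0,0.38,0.03],[0,0,0.0004,0,0,0.52,0.03],[0,0,0.0005,0,0,0.66,0.03],[0,0,0.0006,0,0,0.80,0.03],[0,0,0.0007,0,0,0.92,0.03],[0,0,0.0008,0,0,1.0,0.03]]]';  python3 -c "
from h import *
goal(.538,.1337,.252,104)
import cv2
from rig import capture
for n in('scene','top'):
    im=capture(n); im=im[90:240,200:400] if n=='scene' else im[160:280,180:340]
    cv2.imwrite('pics/m_%s.png'%n,cv2.resize(im,None,fx=4,fy=4,interpolation=2))
"
```

```text
time_s: 12.6
position: [0.5384, 0.1345, 0.2528]
orientation: [0.0, 0.371, 0.929, 0.001]
contact_force: [-1.2, 6.2, 5.0]
grip_width: 0.0406
t 12.6 yawy now 46.41 shift [-0.0002 -0.0009  0.0008] rot [ 2.3000e-03  6.0000e-04 -1.0052e+00] |deg| 57.6 F [-1.2  6.2  5. ] M [0.95 0.29 0.06] w 0.0406 q [ 0.24  0.31 -0.05  1.21  0.    1.  ] pos [0.5384 0.1345 0.2528]
```

View pics/m_scene.png

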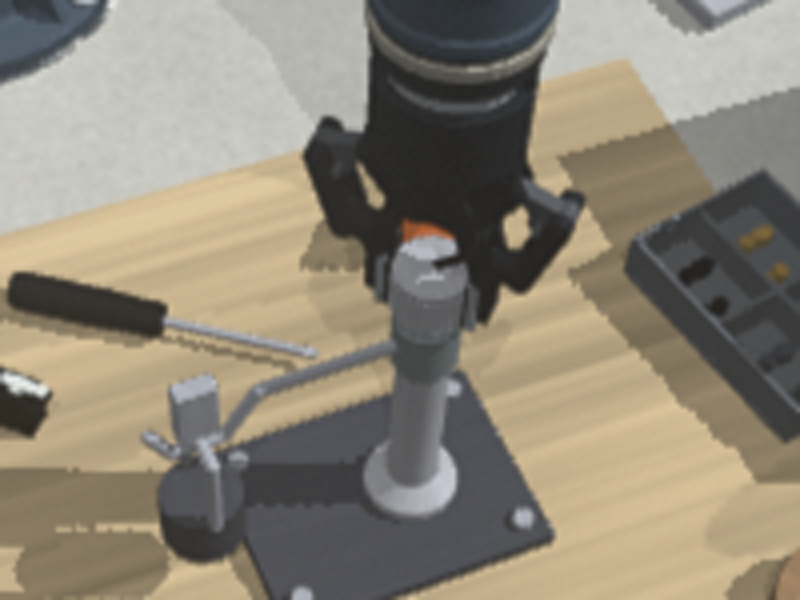

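The rib swung from straight up to pointing right, so the cap follows clockwise. I'll continue.

```bash
python3 -m jog '[[[0,0,0.0001,0,0,0.12,0.03],[0,0,0.0002,0,0,0.26,0.03],[0,0,0.0003,0,0,0.40,0.03],[0,0,0.0004,0,0,0.54,0.03],[0,0,0.0005,0,0,0.68,0.03],[0,0,0.0006,0,0,0.82,0.03],[0,0,0.0007,0,0,0.96,0.03],[0,0,0.0009,0,0,1.1,0.03]]]';  python3 -c "
from h import *
goal(.538,.1337,.252,104)"
python3 -m jog '[[[0,0,0.0001,0,0,0.06,0.03],[0,0,0.0001,0,0,0.12,0.03],[0,0,0.0001,0,0,0.12,0.03]]]';  python3 -c "
from h import *
goal(.538,.1337,.252,104)"
python3 -m jog '[[[0,0,0.0001,0,0,0.06,0.03],[0,0,0.0001,0,0,0.12,0.03],[0,0,0.0001,0,0,0.12,0.03]]]';  python3 -c "
from h import *
goal(.538,.1337,.252,104)"
```

```text
time_s: 13.5
position: [0.5389, 0.1346, 0.252]
orientation: [-0.0, 0.802, 0.597, 0.001]
contact_force: [0.6, 5.0, 5.3]
grip_width: 0.0406
t 13.5 yawy now -16.68 shift [-0.0011 -0.0006 -0.0001] rot [ 3.5000e-03 -2.0000e-04 -2.1063e+00] |deg| 120.7 F [0.6 5.  5.3] M [ 1.02 -0.11  0.06] w 0.0406 q [ 0.24  0.31 -0.05  1.21  0.    2.11] pos [0.5389 0.1346 0.252 ]
time_s: 13.8
position: [0.5389, 0.1346, 0.2519]
orientation: [-0.0, 0.836, 0.549, 0.001]
contact_force: [0.7, 5.5, 5.0]
grip_width: 0.0406
t 13.8 yawy now -23.35 shift [-0.0012 -0.0005 -0.0001] rot [ 3.8000e-03 -3.0000e-04 -2.2227e+00] |deg| 127.3 F [0.7 5.5 5. ] M [ 1.05 -0.18 -0.09] w 0.0406 q [ 0.24  0.31 -0.05  1.21  0.    2.22] pos [0.5389 0.1346 0.2519]
time_s: 14.1
position: [0.539, 0.1346, 0.2518]
orientation: [-0.0, 0.867, 0.498, 0.001]
contact_force: [1.5, 5.2, 4.5]
grip_width: 0.0406
t 14.1 yawy now -30.23 shift [-0.0012 -0.0004 -0.0002] rot [ 3.8000e-03 -4.0000e-04 -2.3427e+00] |deg| 134.2 F [1.5 5.2 4.5] M [ 1.02 -0.21 -0.06] w 0.0406 q [ 0.24  0.31 -0.05  1.21  0.    2.34] pos [0.539  0.1346 0.2518]
```

```bash
python3 -m jog '[[[0,0,0,0,0,0.04,0.03],[0,0,0,0,0,0.04,0.03]]]' >/dev/null;  python3 -c "
from h import *
goal(.538,.1337,.252,104)"
python3 -m jog '[[[0,0,0,0,0,0.04,0.03],[0,0,0,0,0,0.04,0.03]]]'>/dev/null;  python3 -c "
from h import *
goal(.538,.1337,.252,104)"
python3 -m jog '[[[0,0,0,0,0,0.04,0.03],[0,0,0,0,0,0.04,0.03]]]'>/dev/null;  python3 -c "
from h import *
goal(.538,.1337,.252,104)"
python3 -m jog '[[[0,0,0,0,0,0.04,0.03],[0,0,0,0,0,0.04,0.03]]]'>/dev/null;  python3 -c "
from h import *
goal(.538,.1337,.252,104)"
```

```text
t 14.3 yawy now -32.48 shift [-0.0013 -0.0004 -0.0002] rot [ 3.900e-03 -5.000e-04 -2.382e+00] |deg| 136.5 F [1.5 5.2 3.1] M [ 0.97 -0.22 -0.08] w 0.0406 q [ 0.24  0.31 -0.05  1.21  0.    2.38] pos [0.539  0.1345 0.2518]
t 14.5 yawy now -34.77 shift [-0.0013 -0.0003 -0.0003] rot [ 3.8000e-03 -6.0000e-04 -2.4219e+00] |deg| 138.8 F [1.  5.3 3.5] M [ 1.02 -0.23 -0.06] w 0.0406 q [ 0.24  0.31 -0.05  1.21  0.    2.42] pos [0.539  0.1346 0.2517]
t 14.7 yawy now -37.06 shift [-0.0013 -0.0003 -0.0003] rot [ 3.900e-03 -6.000e-04 -2.462e+00] |deg| 141.1 F [1.1 5.  3.3] M [ 0.99 -0.25 -0.07] w 0.041 q [ 0.24  0.31 -0.05  1.21  0.    2.46] pos [0.539  0.1345 0.2517]
t 14.9 yawy now -39.35 shift [-0.0013 -0.0003 -0.0003] rot [ 3.9000e-03 -6.0000e-04 -2.5019e+00] |deg| 143.3 F [1.  5.3 2.4] M [ 1.   -0.29 -0.  ] w 0.0405 q [ 0.24  0.31 -0.05  1.21  0.    2.5 ] pos [0.5391 0.1345 0.2517]
```

No stop torque has shown yet. I'll check the rib, then go on.

```bash
python3 -m jog '[[[0,0,0,0,0,0.04,0.03],[0,0,0,0,0,0.04,0.03]]]'>/dev/null;  python3 -c "
from h import *
goal(.538,.1337,.252,104)"
python3 -m jog '[[[0,0,0,0,0,0.04,0.03],[0,0,0,0,0,0.04,0.03]]]'>/dev/null;  python3 -c "
from h import *
goal(.538,.1337,.252,104)
import cv2
from rig import capture
im=capture('scene')[140:190,280:340]
cv2.imwrite('pics/n.png',cv2.resize(im,None,fx=10,fy=10,interpolation=2))
"
```

```text
t 15.1 yawy now -41.59 shift [-0.0013 -0.0003 -0.0003] rot [ 3.900e-03 -4.000e-04 -2.541e+00] |deg| 145.6 F [1.2 4.4 3.1] M [ 0.85 -0.3   0.71] w 0.0408 q [ 0.24  0.31 -0.05  1.21  0.    2.54] pos [0.5391 0.1345 0.2517]
t 15.3 yawy now -43.8 shift [-0.0013 -0.0002 -0.0003] rot [ 3.7000e-03 -3.0000e-04 -2.5795e+00] |deg| 147.8 F [2.6 5.7 3.8] M [ 0.93 -0.39  1.49] w 0.0407 q [ 0.24  0.31 -0.05  1.21  0.    2.58] pos [0.5391 0.1345 0.2517]
```

View pics/n.png

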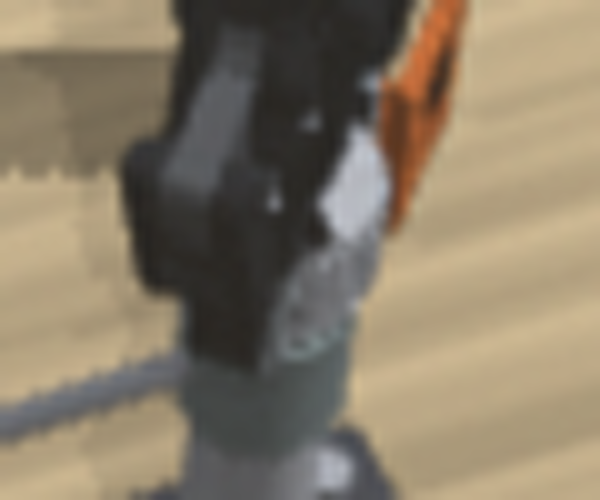

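The hard stop is felt: the moment about z rose from 0 to 0.71 to 1.49 N m, starting at tool yaw ≈ −39.6° (2.505 rad turned, against 2.44 seen). I'll unload in small steps to check for slip.

```bash
for i in 1 ; do python3 -m jog '[[[0,0,0,0,0,-0.04,0.03],[0,0,0,0,0,-0.04,0.03]]]'>/dev/null;  python3 -c "
from h import *
goal(.538,.1337,.252,104)"; done
python3 -m jog '[[[0,0,0,0,0,-0.02,0.03],[0,0,0,0,0,-0.02,0.03]]]'>/dev/null;  python3 -c "
from h import *
goal(.538,.1337,.252,104)"
python3 -m jog '[[[0,0,0,0,0,-0.02,0.03],[0,0,0,0,0,-0.02,0.03]]]'>/dev/null;  python3 -c "
from h import *
goal(.538,.1337,.252,104)"
```

```text
t 15.55 yawy now -41.42 shift [-0.0013 -0.0003 -0.0003] rot [ 3.900e-03 -4.000e-04 -2.538e+00] |deg| 145.4 F [2.  6.1 3.7] M [ 0.99 -0.41  0.67] w 0.041 q [ 0.24  0.31 -0.05  1.21  0.    2.54] pos [0.5391 0.1345 0.2517]
t 15.75 yawy now -40.34 shift [-0.0013 -0.0003 -0.0003] rot [ 3.9000e-03 -6.0000e-04 -2.5192e+00] |deg| 144.3 F [1.3 5.4 3.9] M [ 1.07 -0.39  0.3 ] w 0.0402 q [ 0.24  0.31 -0.05  1.21  0.    2.52] pos [0.539  0.1345 0.2517]
t 15.95 yawy now -39.22 shift [-0.0013 -0.0003 -0.0003] rot [ 4.0000e-03 -7.0000e-04 -2.4997e+00] |deg| 143.2 F [2.2 6.1 4.5] M [ 1.08 -0.39  0.07] w 0.0408 q [ 0.24  0.31 -0.05  1.21  0.    2.5 ] pos [0.5391 0.1345 0.2517]
```

The unloading is linear, with zero moment at −39.5°, so no slip. I'll back off to tool yaw 50.5° (−1.566 rad, 1.25 mm up).

```bash
python3 -m jog '[[[0,0,-0.0001,0,0,-0.10,0.03],[0,0,-0.0002,0,0,-0.24,0.03],[0,0,-0.0003,0,0,-0.38,0.03],[0,0,-0.0004,0,0,-0.52,0.03],[0,0,-0.0005,0,0,-0.66,0.03],[0,0,-0.0006,0,0,-0.80,0.03],[0,0,-0.0007,0,0,-0.94,0.03],[0,0,-0.0009,0,0,-1.06,0.03]]]' >/dev/null
python3 -m jog '[[[0,0,-0.0001,0,0,-0.12,0.03],[0,0,-0.0002,0,0,-0.26,0.03],[0,0,-0.0003,0,0,-0.38,0.03],[0,0,-0.0004,0,0,-0.46,0.03],[0,0,-0.0004,0,0,-0.506,0.03],[0,0,-0.0004,0,0,-0.506,0.03],[0,0,-0.0004,0,0,-0.506,0.03]]]' 
python3 -c "
from h import *
goal(.538,.1337,.252,50.5)
import cv2
from rig import capture
for n in('scene','top'):
    im=capture(n); cv2.imwrite('pics/p_full_%s.png'%n,im)
    if n=='scene': cv2.imwrite('pics/p.png',cv2.resize(im[130:260,220:350],None,fx=4.5,fy=4.5,interpolation=2)); cv2.imwrite('pics/p2.png',cv2.resize(im[140:190,280:340],None,fx=10,fy=10,interpolation=2))
"
```

```text
time_s: 17.45
position: [0.5384, 0.1345, 0.2529]
orientation: [0.0, 0.338, 0.941, 0.001]
contact_force: [-1.2, 6.2, 5.8]
grip_width: 0.0407
t 17.45 yawy now 50.48 shift [-0.0002 -0.0009  0.0009] rot [ 0.0021 -0.0005 -0.0003] |deg| 0.1 F [-1.2  6.2  5.8] M [1.08 0.21 0.04] w 0.0407 q [ 0.24  0.31 -0.05  1.21  0.    0.93] pos [0.5384 0.1345 0.2529]
```

View pics/p2.png

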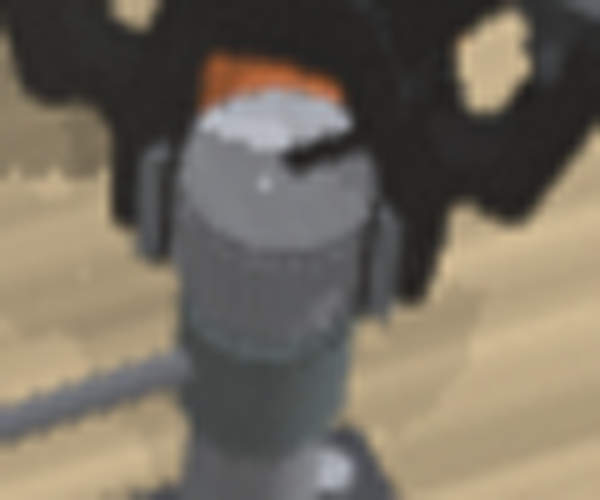

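View pics/p_full_scene.png

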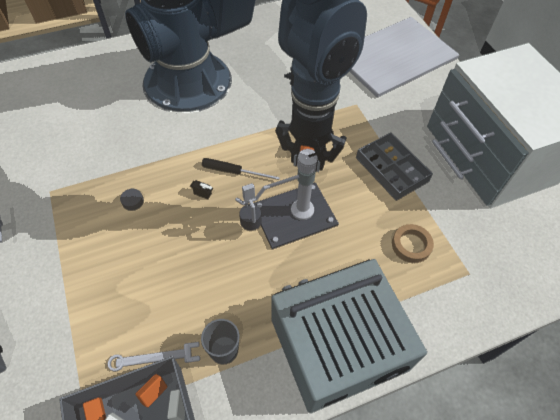

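```bash
python3 -c "
from h import *
a=atz('scene',z2p((285,160),10,(280,140)),.2132);b=atz('scene',z2p((352,136),10,(280,140)),.2132);d=b-a
print(a,b,np.degrees(np.arctan2(d[1],d[0]))-1.3)"
```

```text
[0.53550832 0.13510961 0.2132    ] [0.53460115 0.15025915 0.2132    ] 92.12683561532377
```

The rib reads about 92° in the stand frame, against 90° wanted. The weight is on the hook and nothing else has moved, so I'll hand the job in.

```bash
python3 -c "
from rig import workorder
print(workorder.finish_job())"
```

```text
the job is handed in; nothing more can be done
None
```

The job is done and was handed in at about 17.5 s of robot time. The weight hangs on the hook, released, and the cap is held between the fingers a quarter turn off its stop.

- **Weight:** I gripped it by the lug, threaded the eye over the hook tip and lowered it. The load passed to the hook (vertical force went from −4.4 to about 0 N) before I opened the fingers. The later pictures show it still hanging.
- **Cap, down:** I turned it about 2.5 rad clockwise. At the stop the moment about the tool axis rose to 1.5 N m. It dropped off in a straight line when I unloaded, reaching zero at tool yaw −39.5°, so the fingers had not slipped.
- **Cap, back-off:** I turned it anticlockwise to tool yaw 50.48°, which is 89.98° from the stop. In the picture the rib reads about 92° in the stand frame, which agrees within what the pixels can resolve.
- **Other checks:** I saw no bystander moved in the last scene picture, judged by eye only. The turn to the stop came out at 2.505 rad by feel and 2.44 rad from the first images, a difference I put down to pixel error. About 6 N of side force and 1 N m of tilting moment remained while holding the cap, from a grip roughly 1 mm off centre.

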